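Start and tighten the slicer's hub knob

ROBOT

A 6-joint arm with a two-finger parallel gripper is mounted at the origin on the work surface. World frame = base frame: x ahead of the robot, y to its left, z up, the work surface at z = 0. Lengths are in m, angles in rad, forces in N, time in s.
With the tool pointing down it reaches from about 0.35 to 0.775 m from the base axis. Payload 5.5 kg.
Tool frame: the origin (TCP) lies at the very end of the fingers, on their centre line; the grasp point (between the pads) lies 19 mm behind it; x points along the fingers, y is the direction in which the jaws open and shut, and the axes are right-handed (so a half turn about x gives the same grasp; the last joint's range is limited). The gripper opens to 85 mm and grips with 20 to 120 N. Pads are 22 mm wide; open, the fingers measure 114 mm over their backs; the gripper's body (76 mm by 85 mm) begins 54 mm behind the grasp point. The pads swing forward as they close: fully open they stand 13 mm farther back than shut.
Start: joints at [-1.345, 0.313, 0.046, 1.304, 0, 1.431], TCP at [0.206, -0.537, 0.231] pointing down, gripper open.
Joint ranges: [-2.76, 2.76], [-0.86, 1.69], [-1.03, 1.26], [-2.2, 2.34], [-1.47, 1.5], [-3.14, 3.14]. Speed limits (rad/s): [2.57, 2.57, 3.14, 3.14, 3.14, 3.14].

INTERFACE

Orientations are given as a unit quaternion [w, x, y, z].
In Python, from workcell import env gives the robot as it stands.
- The arm moves only by the tool drive_tool, never from a script. Its argument "plan" is a list that holds one entry, the list of rows, each a list of 7 numbers: the shift along the tool's x, y, z in cm, then the turn, a rotation vector about the tool's x, y, z in degrees, then the opening, from 0 (shut) to 1 (fully open). In form: [[[tx, ty, tz, wx, wy, wz, fingers], ...]]. A call has exactly 5 rows; each row shifts and turns the commanded pose from where the row before left it, along the tool's axes as they then stand; what a row does not reach is not made up. A row lasts 1/12 s, in which the tool goes at most 41.7 mm and 7.16 degrees, less where a joint would pass 70% of its speed; a pose out of reach is approached as far as the arm can. A call with a gripper value outside its range is refused whole. The fingers move at their own pace and stop on an object; "squeeze" is the grip in N (left out, the last holds). Time passes only in rows, so rows that do not move let the fingers close, or fill a call up. It gives the time, the measured TCP pose, the force and the opening at its end, in the units of the state.
- env.get_state(): the state, without advancing time (a new reading comes with each control period).
- env.read_camera(name): name is "scene" or "side" or "wrist"; returns the picture (400x640x3 uint8, red, green, blue); there is no depth.
- env.camera_model(name): a dict with "camera_matrix" (3x3 intrinsics, pixels), "camera_from_world" (4x4, takes a point from world to camera coordinates); the wrist camera has in their place "T_tool_cam" (4x4, takes a point from camera to tool coordinates, whose origin is the TCP and whose axes are the tool frame's). Camera axes: x right, y down, z forward; pixel columns grow to the right and rows downward; lengths in m; the calibration is good to about 2 mm. A picture is of the moment at which its call begins: read the wrist's pose just before it. camera_model takes no time and is no camera call.
- env.hand_in(): hands the job in, once; it reports no verdict.
The state is a dict: "clock": time; "joint_pos": joint angles; "qvel": joint speeds; "tau": joint torques, N m; "tcp_pos": TCP position; "orientation": TCP orientation; "wrist_force": force on the tool from outside, world axes, zero at the start; "ft_torque": the same for the moment, N m; "finger_gap": finger opening in m.
Only numpy, scipy, OpenCV 4.12 (cv2) and the standard library are available. Lean on these libraries where they do the work, as an engineer would, in place of code of your own. Each camera call takes 0.05 s, during which the arm holds its last target.

TASK

The green knob on top of the slicer has only been set down on its thread. Turn it back (anticlockwise seen from above) under light pressure until it drops into its thread start, then screw it forward (clockwise) until it is fully home, and let go. Never force it, do not lift it off the hub, and leave the things around it where they are.

Things in the scene. Friction and masses are not known exactly. Their poses are not given: they have to be found in the camera images.
- slicer: Cream hand slicer fixed to the steel bench, rounded deck on chrome columns, about 310 mm long, 240 mm wide. Origin on the bench below the axis of the upright hub that carries the knob; x points from the hub to the deck's square end, z up. Deck top 154 mm above the origin; round the hub a white disc 100 mm across, 3 mm high.
- flange (a point): On the hub axis, top face of the white flange (72 mm across), 160 mm above the slicer's origin. From it rises a steel hub, 31 mm thick, with a coarse right-hand three-start thread, 41 mm outside, all hidden under the knob. The angle of the thread starts differs every time and cannot be read from any pose.
- ridges (a point): On the hub axis at the level tops of the thread ridges, 16 mm above the flange. Three gaps, 24 degrees wide and 120 apart, are thread starts; the knob's pins have 10 degrees of play in them. The clockwise end of each ridge has a stop post: a knob on the ridges jams if screwed forward or backed past a gap. Pressing with 3 to 8 N is enough; over 20 N, or 0.6 N m, is forcing.
- ring (a point): On the hub axis, where the knob's lower rim rests once dropped into a thread start, 5.9 mm above the flange, on a black sprung ring. The ring pushes up with 4 N at first, then 1.5 N more per mm. Turned clockwise from here, after up to about 35 degrees the thread draws the knob down 5 mm per 60 degrees, with 0.1 to 0.3 N m of resistance.
- home (a point): On the hub axis, where the knob's lower rim is when fully home, 2.3 mm above the flange. The thread ends level there for about 19 degrees of turn, then comes a hard stop. From the thread start to fully home is 67 to 96 degrees clockwise in all. Left there, the knob stays.
- knob: Loose green round knob, 54 mm in diameter, 44 mm tall, about 150 g, grooved side, a white index line on top. Origin at the centre of its lower rim, z up, x along the index line. Hollow below, 26 mm deep, 1 mm play on the hub; three pins inside, 4.4 mm thick, 3.5 mm above the rim, at 0, 120 and 240 degrees from x. At the start they rest on the ridges.
- knob_grip (a point): On the knob's axis, 30 mm above its lower rim: a good height to grip; the side is upright up to 36 mm and bevelled above. At the start the knob must be backed (anticlockwise from above) 10 to 70 degrees to the edge of a thread start; it can drop from 7 to 17 degrees past that edge. The drop is 8.8 mm.
- knob_top (a point): Centre of the knob's flat top, 44 mm above its lower rim.
- brush: Small brush, 150 mm long, lying loose on the far end of the slicer's deck. Bystander.
- bowl: Small steel bowl, 130 mm across and 55 mm high, on the bench. Origin under its centre. Bystander.
- bottle: Green bottle, 60 mm across and 170 mm tall, upright on the bench. Origin under its centre. Bystander.
- tray: White plastic tray 140 x 200 x 40 mm on the bench. Origin under its centre. Bystander.
There are look-alikes about, which are no part of the job. Of the things that look like the knob, the largest one is meant.

How it is judged:
By the outcome, as a careful person would: the job done as asked, in the order asked, and still so for the second after the job is handed in, with the robot touching nothing.
It also fails if it takes over 51 s, if anything falls off the work surface, if the arm or the gripper's body presses on something with over 40 N, if the wrist force passes 120 N, or if a joint passes its speed limit or range.

## Working session

There is one attempt and no reset: what is moved stays moved. The work goes in short steps, Python scripts to look and compute and a tool call to move; the robot and the scene stay as the last step left them, time stands still between calls to the robot, and variables do not carry over. Pictures are saved under pics/ and viewed, and the job is handed in when it is done.

Besides the shell and the picture viewer there is one more tool, called after "Call:" as name([rows], argument=value, ...), one row to a line, values as JSON. drive_tool: Moves the arm, as the interface text tells. Its arguments: {"type":"object","properties":{"plan":{"type":"array","items":{"type":"array","items":{"type":"array","items":{"type":"number"}}}},"squeeze":{"type":"number"}},"required":["plan"]}

```bash
ls; mkdir -p pics; python3 - <<'E'
from workcell import env
import cv2
print(env.get_state())
for n in ["scene","side"]:
    im=env.read_camera(n); cv2.imwrite(f"pics/{n}0.png",im[:,:,::-1]); print(env.camera_model(n))
print(env.camera_model("wrist"))
E
```

```text
pics
{'clock': 0.0, 'joint_pos': array([-1.34460951e+00,  3.13998298e-01,  4.49820682e-02,  1.30359479e+00,
       -2.71223971e-06,  1.43115249e+00]), 'qvel': array([ 0.00058813,  0.00024238,  0.0002832 , -0.00095678, -0.00117085,
        0.00083248]), 'tau': array([ 1.86784669e-04, -4.80628288e+01,  2.98530614e+01,  1.94103067e-02,
       -1.70145731e-04, -3.49967692e-06]), 'tcp_pos': array([ 0.20554374, -0.53646396,  0.23041133]), 'orientation': array([-0.12797962, -0.69528153, -0.12926152,  0.69533896]), 'wrist_force': array([-0.10621111, -0.1037819 , -0.9877275 ]), 'ft_torque': array([ 0.01566288, -0.00911076,  0.02228972]), 'finger_gap': 0.0852749153986119}
{'camera_matrix': array([[389.3278417 ,   0.        , 311.35612325],
       [  0.        , 389.3278417 , 201.03739364],
       [  0.        ,   0.        ,   1.        ]]), 'camera_from_world': array([[-0.63715127,  0.77065593,  0.01130019,  0.32536275],
       [ 0.64295803,  0.5395459 , -0.54359469, -0.2630785 ],
       [-0.42502144, -0.3390865 , -0.83927178,  1.47644858],
       [ 0.        ,  0.        ,  0.        ,  1.  
[... 279 characters left out ...]
751907,  0.42320185, -0.84857636,  0.2891909 ],
       [ 0.49822985, -0.686951  , -0.52902301,  1.08644313],
       [ 0.        ,  0.        ,  0.        ,  1.        ]])}
{'camera_matrix': array([[317.50788805,   0.        , 316.76846331],
       [  0.        , 317.50788805, 200.76294753],
       [  0.        ,   0.        ,   1.        ]]), 'T_tool_cam': array([[ 1.94531292e-05, -2.90529162e-01,  9.56866138e-01,
        -1.42026929e-01],
       [ 9.99999861e-01, -4.98665952e-04, -1.71737844e-04,
         1.95489220e-03],
       [ 5.27051416e-04,  9.56866008e-01,  2.90529112e-01,
        -7.46636370e-02],
       [ 0.00000000e+00,  0.00000000e+00,  0.00000000e+00,
         1.00000000e+00]])}
```

View pics/scene0.png

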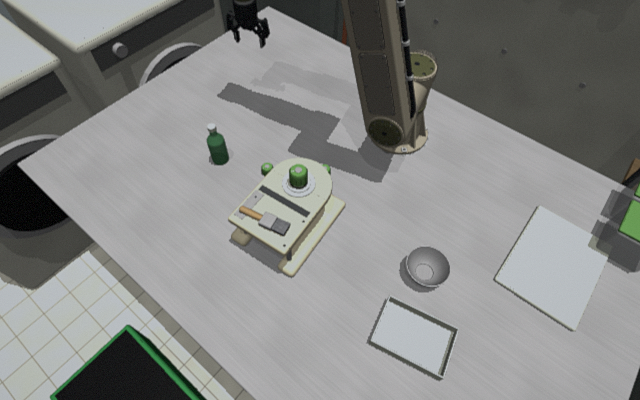

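View pics/side0.png

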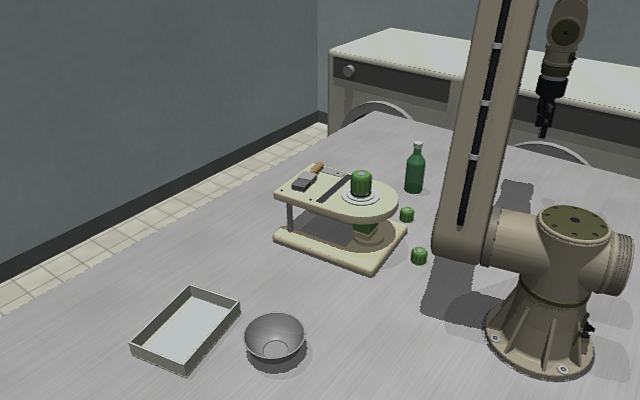

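```bash
python3 - <<'E'
import cv2
a=cv2.imread("pics/scene0.png")[140:220,240:360]; b=cv2.imread("pics/side0.png")[155:235,310:430]
cv2.imwrite("pics/crop0.png",cv2.vconcat([cv2.resize(a,(600,400)[:2] and (450,300),interpolation=2),cv2.resize(b,(450,300),interpolation=2)]))
E
```

```text
(no output)
```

View pics/crop0.png

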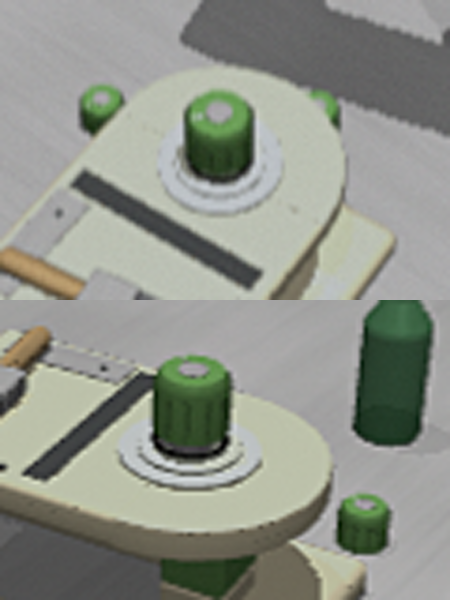

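```bash
cat > h.py <<'E'
from workcell import env
import numpy as np, cv2
from scipy.spatial.transform import Rotation as R
def ray(name,u,v,z,st=None):
    m=env.camera_model(name);K=m["camera_matrix"]
    d=np.linalg.inv(K)@[u,v,1]
    if name=="wrist":
        T=np.eye(4);T[:3,:3]=R.from_quat(st["orientation"],scalar_first=True).as_matrix();T[:3,3]=st["tcp_pos"]
        W=T@m["T_tool_cam"]
    else: W=np.linalg.inv(m["camera_from_world"])
    o=W[:3,3];d=W[:3,:3]@d
    return o+d*(z-o[2])/d[2]
def st():
    s=env.get_state();Rm=R.from_quat(s["orientation"],scalar_first=True).as_matrix()
    print("t",round(s["clock"],2),"tcp",s["tcp_pos"].round(4),"F",s["wrist_force"].round(2),"M",s["ft_torque"].round(3),"gap",round(s["finger_gap"],4),"q",s["joint_pos"].round(3))
    print(Rm.round(3)); return s,Rm
E
python3 - <<'E'
from h import *
print(ray("scene",298.1,169.9,.2187),ray("side",361.5,173.7,.2187))
print("disc",ray("scene",298.9,184.3,.157),ray("side",360.7,155+147/3.75,.157))
st()
E
```

```text
[ 0.50491843 -0.05643368  0.2187    ] [ 0.49864377 -0.05406291  0.2187    ]
disc [ 0.50857619 -0.05159588  0.157     ] [ 0.49940548 -0.0563946   0.157     ]
t 0.1 tcp [ 0.2056 -0.5365  0.2305] F [ 0.53 -0.32 -0.3 ] M [-0.078  0.047 -0.034] gap 0.0858 q [-1.345  0.314  0.045  1.304 -0.     1.431]
[[-0.     0.358 -0.934]
 [ 0.002 -0.934 -0.358]
 [-1.    -0.002 -0.   ]]
```

Call:
drive_tool([
  [[-2,0,0,-7.1,0,0,1],[-2,0,0,-7.1,0,0,1],[-2,0,0,-7.1,0,0,1],[-2,0,0,-7.1,0,0,1],[-1,0,0,-7.1,0,0,1]],
], squeeze=40)

```text
clock: 0.52
tcp_pos: [0.2058, -0.5373, 0.3234]
orientation: [-0.337, -0.622, -0.336, 0.622]
wrist_force: [0.2, 1.0, 0.4]
finger_gap: 0.0854
```

Call:
drive_tool([
  [[0,0,0,-7.1,0,0,1],[0,0,0,-7.1,0,0,1],[0,0,0,-7.1,0,0,1],[0,0,0,-7.1,0,0,1],[0,0,0,-7.1,0,0,1]],
])

```text
clock: 0.93
tcp_pos: [0.2056, -0.5368, 0.3208]
orientation: [0.51, 0.49, 0.51, -0.49]
wrist_force: [0.4, -0.1, 0.3]
finger_gap: 0.0856
```

Call:
drive_tool([
  [[0,0,0,-7.1,0,0,1],[0,0,0,-7.1,0,0,1],[0,0,0,-7.1,0,0,1],[0,0,0,-7.1,0,0,1],[0,0,0,-7.1,0,0,1]],
])

```text
clock: 1.35
tcp_pos: [0.2056, -0.5368, 0.3208]
orientation: [0.635, 0.311, 0.635, -0.311]
wrist_force: [0.4, -0.0, -0.4]
finger_gap: 0.0852
```

Call:
drive_tool([
  [[0,0,0,-7.1,0,0,1],[0,0,0,-7.1,0,0,1],[0,0,0,-7.1,0,0,1],[0,0,0,-7.1,0,0,1],[0,0,0,-7.1,0,0,1]],
])

```text
clock: 1.77
tcp_pos: [0.2056, -0.5368, 0.3208]
orientation: [0.699, 0.103, 0.7, -0.102]
wrist_force: [-0.2, -0.5, 0.1]
finger_gap: 0.0854
```

```bash
python3 - <<'E'
from h import *
s,Rm=st()
print(Rm.T@(np.array([.503,-.055,.32])-s["tcp_pos"])*100)
E
```

```text
t 1.77 tcp [ 0.2056 -0.5368  0.3208] F [-0.16 -0.46  0.07] M [-0.013  0.029  0.003] gap 0.0854 q [-1.345  0.309  0.258  1.52  -0.    -1.053]
[[-0.     0.287  0.958]
 [ 0.001  0.958 -0.287]
 [-1.     0.001 -0.001]]
[ 0.11903305 54.68606279 14.64948949]
```

Call:
drive_tool([
  [[0,3.7,1,0,0,0,1],[0,3.7,1,0,0,0,1],[0,3.7,1,0,0,0,1],[0,3.7,1,0,0,0,1],[0,3.7,1,0,0,0,1]],
])

```text
clock: 2.18
tcp_pos: [0.3081, -0.3731, 0.3208]
orientation: [0.699, 0.105, 0.699, -0.105]
wrist_force: [0.3, -0.8, 0.0]
finger_gap: 0.0853
```

Call:
drive_tool([
  [[0,3.7,1,0,0,0,1],[0,3.7,1,0,0,0,1],[0,3.7,1,0,0,0,1],[0,3.7,1,0,0,0,1],[0,3.7,1,0,0,0,1]],
])

```text
clock: 2.6
tcp_pos: [0.4101, -0.2107, 0.3211]
orientation: [0.699, 0.105, 0.699, -0.105]
wrist_force: [1.0, -0.5, 0.0]
finger_gap: 0.0856
```

Call:
drive_tool([
  [[0,3.7,1,0,0,0,1],[0,3.7,1,0,0,0,1],[0,3.7,1,0,0,0,1],[0,3.7,1,0,0,0,1],[0,2.8,0.7,0,0,0,1]],
])

```text
clock: 3.02
tcp_pos: [0.5071, -0.0554, 0.3209]
orientation: [0.699, 0.104, 0.7, -0.104]
wrist_force: [0.3, -1.0, 0.0]
finger_gap: 0.0859
```

```bash
python3 - <<'E'
from h import *
s,Rm=st()
im=env.read_camera("wrist"); cv2.imwrite("pics/w1.png",im[:,:,::-1])
E
```

```text
t 3.02 tcp [ 0.5071 -0.0554  0.3209] F [ 0.28 -0.98  0.04] M [-0.018 -0.054 -0.012] gap 0.0859 q [-0.266  0.177  0.085  1.48   0.     0.029]
[[-0.     0.292  0.957]
 [ 0.001  0.957 -0.292]
 [-1.     0.    -0.   ]]
```

View pics/w1.png

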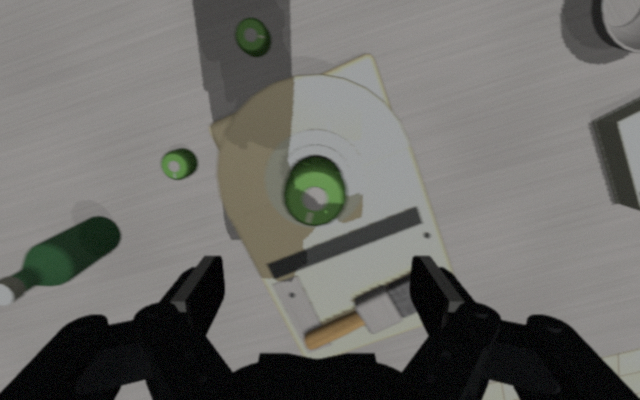

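```bash
python3 - <<'E'
from h import *
a=cv2.imread("pics/w1.png")[120:240,250:390]
cv2.imwrite("pics/c1.png",cv2.resize(a,(700,600),interpolation=2))
E
```

```text
(no output)
```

View pics/c1.png

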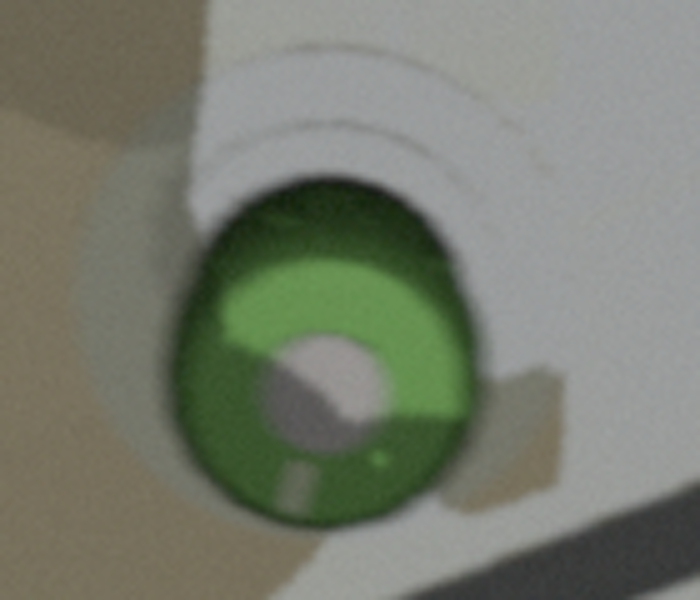

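```bash
python3 - <<'E'
from h import *
s,Rm=st()
c=ray("wrist",315,198.8,.2187,s);l=ray("wrist",309.4,217.6,.2187,s)
print(c,l,np.degrees(np.arctan2(*(l-c)[1::-1])))
for u,v in ((250+325/5,120+(178+520)/10),): pass
print("shift y,z cm",Rm.T@(c-s["tcp_pos"])*100)
E
```

```text
t 3.07 tcp [ 0.5089 -0.0523  0.3205] F [2.19 2.19 0.63] M [ 0.117 -0.115 -0.012] gap 0.0856 q [-0.261  0.179  0.087  1.479  0.003  0.031]
[[ 0.001  0.289  0.957]
 [ 0.003  0.957 -0.289]
 [-1.     0.003 -0.   ]]
[ 0.50820635 -0.05447696  0.2187    ] [ 0.52218565 -0.06349546  0.2187    ] -32.827365805337486
shift y,z cm [ 1.01833022e+01 -2.62295015e-01  1.90451747e-03]
```

Call:
drive_tool([
  [[2,0,0,0,0,0,1],[2,-0.3,0,0,0,0,1],[1,0,0,0,0,0,1],[0,0,0,0,0,0,1],[0,0,0,0,0,0,1]],
])

```text
clock: 3.48
tcp_pos: [0.5048, -0.061, 0.271]
orientation: [0.699, 0.105, 0.7, -0.105]
wrist_force: [0.5, -0.5, 0.5]
finger_gap: 0.0853
```

```bash
python3 - <<'E'
from h import *
s,Rm=st()
im=env.read_camera("wrist"); cv2.imwrite("pics/w2.png",im[:,:,::-1])
a=im[100:240,240:400,::-1]
cv2.imwrite("pics/c2.png",cv2.resize(a,(640,560),interpolation=2))
st()
E
```

```text
t 3.48 tcp [ 0.5048 -0.061   0.271 ] F [ 0.54 -0.55  0.47] M [0.032 0.021 0.011] gap 0.0853 q [-0.278  0.176 -0.036  1.36  -0.     0.02 ]
[[-0.002  0.293  0.956]
 [ 0.     0.956 -0.293]
 [-1.    -0.    -0.002]]
t 3.53 tcp [ 0.5054 -0.0612  0.2719] F [-0.43  0.23 -0.27] M [0.032 0.056 0.036] gap 0.0855 q [-0.278  0.176 -0.035  1.36  -0.     0.02 ]
[[ 0.     0.294  0.956]
 [-0.     0.956 -0.294]
 [-1.    -0.     0.   ]]
```

View pics/c2.png

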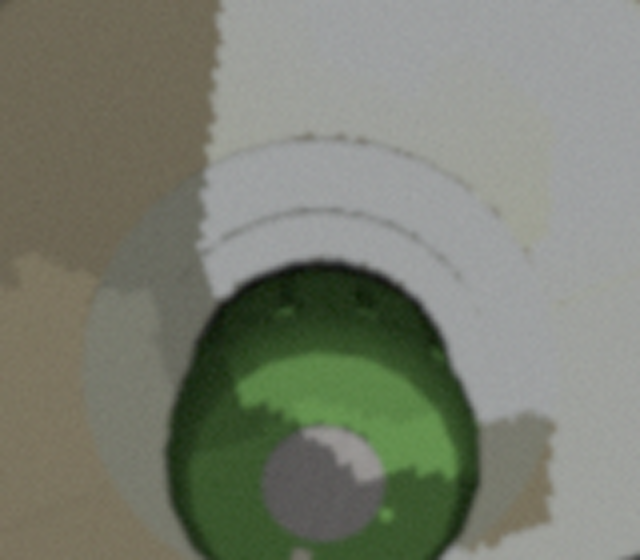

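```bash
python3 - <<'E'
from h import *
s,Rm=st()
c=ray("wrist",320.75,221,.2187,s)
print(c,"shift",Rm.T@(c-s["tcp_pos"])*100)
# disc rim fit: project candidates
m=env.camera_model("wrist");T=np.eye(4);T[:3,:3]=Rm;T[:3,3]=s["tcp_pos"]
C=np.linalg.inv(T@m["T_tool_cam"]);K=m["camera_matrix"]
def proj(p):
    q=C[:3,:3]@p+C[:3,3];q=K@q;return q[:2]/q[2]
for ctr in (c[:2],):
  for r,z in((.05,.157),(.036,.160),(.027,.2187-.008)):
    a=np.radians(np.arange(0,360,2));P=np.array([proj([ctr[0]+r*np.cos(x),ctr[1]+r*np.sin(x),z]) for x in a])
    print(r,"crop left/right/top/bot",((P.min(0)-[240,100])*4).round(),((P.max(0)-[240,100])*4).round())
E
```

```text
t 3.53 tcp [ 0.5054 -0.0612  0.2719] F [-0.43  0.23 -0.27] M [0.032 0.056 0.036] gap 0.0855 q [-0.278  0.176 -0.035  1.36  -0.     0.02 ]
[[ 0.     0.294  0.956]
 [-0.     0.956 -0.294]
 [-1.    -0.     0.   ]]
[ 0.5065198  -0.06006446  0.2187    ] shift [5.31539216 0.14168026 0.07579731]
0.05 crop left/right/top/bot [ 81. 139.] [558. 598.]
0.036 crop left/right/top/bot [146. 212.] [493. 545.]
0.027 crop left/right/top/bot [163. 312.] [482. 612.]
```

Call:
drive_tool([
  [[0,0.14,0.06,0,0,0,1],[2.5,0,0,0,0,0,1],[3,0,0,0,0,0,1],[2.5,0,0,0,0,0,1],[0.9,0,0,0,0,0,1]],
], squeeze=40)

```text
clock: 3.95
tcp_pos: [0.5051, -0.0595, 0.18]
orientation: [0.698, 0.105, 0.7, -0.105]
wrist_force: [-0.6, 0.9, 0.8]
finger_gap: 0.0857
```

Call:
drive_tool([
  [[0,0,0,0,0,0,1],[0,0,0,0,0,0,0.9],[0,0,0,0,0,0,0.8],[0,0,0,0,0,0,0.75],[0,0,0,0,0,0,0.7]],
])

```text
clock: 4.37
tcp_pos: [0.5073, -0.0601, 0.1838]
orientation: [0.7, 0.105, 0.698, -0.105]
wrist_force: [-0.0, -0.1, -0.5]
finger_gap: 0.0597
```

```bash
python3 - <<'E'
from h import *
s,Rm=st()
im=env.read_camera("side")
a=im[140:240,300:440,::-1]
b=env.read_camera("scene")[130:230,230:370,::-1]
cv2.imwrite("pics/c3.png",cv2.hconcat([cv2.resize(a,(400,286),interpolation=2),cv2.resize(b,(400,286),interpolation=2)]))
st()
E
```

```text
t 4.37 tcp [ 0.5073 -0.0601  0.1838] F [-0.03 -0.13 -0.48] M [0.049 0.032 0.004] gap 0.0597 q [-0.275  0.207 -0.212  1.148 -0.     0.022]
[[ 0.003  0.293  0.956]
 [-0.001  0.956 -0.293]
 [-1.    -0.     0.003]]
t 4.47 tcp [ 0.5069 -0.0599  0.1832] F [-0.1  -0.58  0.29] M [-0.017 -0.019 -0.041] gap 0.0598 q [-0.275  0.208 -0.213  1.148 -0.     0.022]
[[ 0.002  0.293  0.956]
 [-0.001  0.956 -0.293]
 [-1.    -0.     0.002]]
```

View pics/c3.png

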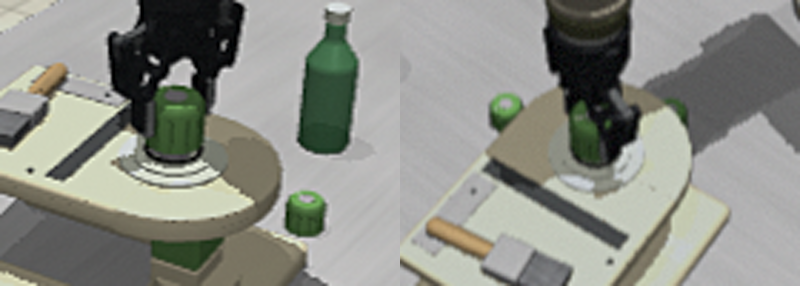

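Fingers straddle the knob, untouched, well centred. Close.

Call:
drive_tool([
  [[0,0,0,0,0,0,0.6],[0,0,0,0,0,0,0.55],[0,0,0,0,0,0,0.5],[0,0,0,0,0,0,0.5],[0,0,0,0,0,0,0.5]],
])

```text
clock: 4.88
tcp_pos: [0.5067, -0.0604, 0.1835]
orientation: [0.7, 0.104, 0.699, -0.105]
wrist_force: [-0.7, -1.2, 5.2]
finger_gap: 0.054
```

```bash
python3 - <<'E'
from h import *
st()
E
```

```text
t 4.88 tcp [ 0.5067 -0.0604  0.1835] F [-0.72 -1.23  5.23] M [-0.272  0.39  -0.026] gap 0.054 q [-2.750e-01  2.070e-01 -2.130e-01  1.148e+00 -1.000e-03  2.200e-02]
[[ 0.002  0.293  0.956]
 [-0.002  0.956 -0.293]
 [-1.    -0.001  0.002]]
```

Call:
drive_tool([
  [[0,0,0,-2,0,0,0.5],[0,0,0,-3,0,0,0.5],[0,0,0,-3,0,0,0.5],[0,0,0,-3,0,0,0.5],[0,0,0,-2,0,0,0.5]],
])

```text
clock: 5.3
tcp_pos: [0.5075, -0.0597, 0.1835]
orientation: [0.708, 0.024, 0.706, -0.024]
wrist_force: [0.5, 0.5, 4.5]
finger_gap: 0.0535
```

```bash
python3 - <<'E'
from h import *
st()
E
```

```text
t 5.3 tcp [ 0.5075 -0.0597  0.1835] F [0.55 0.52 4.46] M [ 0.301 -0.196 -0.072] gap 0.0535 q [-2.750e-01  2.070e-01 -2.130e-01  1.147e+00  1.000e-03 -2.070e-01]
[[ 0.003  0.068  0.998]
 [-0.     0.998 -0.068]
 [-1.     0.     0.003]]
```

Call:
drive_tool([
  [[0,0,0,-2,0,0,0.5],[0,0,0,-2,0,0,0.5],[0,0,0,-2,0,0,0.5],[0,0,0,-1,0,0,0.5],[0,0,0,0,0,0,0.5]],
])

```text
clock: 5.72
tcp_pos: [0.5075, -0.0595, 0.1834]
orientation: [0.708, -0.018, 0.706, 0.019]
wrist_force: [1.2, 2.4, 6.0]
finger_gap: 0.0537
```

```bash
python3 - <<'E'
from h import *
st()
E
```

```text
t 5.72 tcp [ 0.5075 -0.0595  0.1834] F [1.19 2.43 6.  ] M [ 0.542 -0.284 -0.036] gap 0.0537 q [-2.750e-01  2.080e-01 -2.130e-01  1.147e+00  1.000e-03 -3.270e-01]
[[ 0.003 -0.052  0.999]
 [ 0.     0.999  0.052]
 [-1.     0.     0.003]]
```

Call:
drive_tool([
  [[0,0,0,-2,0,0,0.5],[0,0,0,-2,0,0,0.5],[0,0,0,-2,0,0,0.5],[0,0,0,-2,0,0,0.5],[0,0,0,0,0,0,0.5]],
])

```text
clock: 6.13
tcp_pos: [0.5073, -0.0591, 0.1834]
orientation: [0.705, -0.068, 0.703, 0.068]
wrist_force: [1.5, 3.3, 6.8]
finger_gap: 0.0543
```

```bash
python3 - <<'E'
from h import *
st()
E
```

```text
t 6.13 tcp [ 0.5073 -0.0591  0.1834] F [1.45 3.3  6.78] M [ 0.79  -0.213  0.071] gap 0.0543 q [-0.274  0.207 -0.213  1.148  0.002 -0.467]
[[ 0.003 -0.192  0.981]
 [ 0.001  0.981  0.192]
 [-1.     0.001  0.003]]
```

Call:
drive_tool([
  [[-0.02,0.1,0.05,0,0,0,0.5],[0,0,0,-2,0,0,0.5],[0,0,0,-2,0,0,0.5],[0,0,0,-2,0,0,0.5],[0,0,0,-2,0,0,0.5]],
])

```text
clock: 6.55
tcp_pos: [0.5076, -0.0584, 0.1834]
orientation: [0.698, -0.117, 0.696, 0.117]
wrist_force: [0.3, 0.6, 3.9]
finger_gap: 0.0537
```

```bash
python3 - <<'E'
from h import *
st()
E
```

```text
t 6.55 tcp [ 0.5076 -0.0584  0.1834] F [0.34 0.63 3.88] M [ 0.424 -0.204 -0.062] gap 0.0537 q [-2.720e-01  2.080e-01 -2.130e-01  1.148e+00  1.000e-03 -6.050e-01]
[[ 0.002 -0.326  0.945]
 [ 0.     0.945  0.326]
 [-1.    -0.     0.002]]
```

Call:
drive_tool([
  [[0,0,0,-2,0,0,0.5],[0,0,0,-2,0,0,0.5],[0,0,0,-2,0,0,0.5],[0,0,0,-2,0,0,0.5],[0,0,0,0,0,0,0.5]],
])

```text
clock: 6.97
tcp_pos: [0.5064, -0.0582, 0.1822]
orientation: [0.687, -0.165, 0.688, 0.165]
wrist_force: [0.2, 2.8, 0.1]
finger_gap: 0.0535
```

```bash
python3 - <<'E'
from h import *
st()
E
```

```text
t 6.97 tcp [ 0.5064 -0.0582  0.1822] F [0.19 2.81 0.09] M [ 0.517 -0.136  0.083] gap 0.0535 q [-2.730e-01  2.090e-01 -2.140e-01  1.148e+00  1.000e-03 -7.440e-01]
[[-0.001 -0.454  0.891]
 [ 0.001  0.891  0.454]
 [-1.     0.001 -0.   ]]
```

Call:
drive_tool([
  [[0.1,0,0,0,0,0,0.5],[0.1,0,0,0,0,0,0.5],[0.1,0,0,0,0,0,0.5],[0,0,0,0,0,0,0.5],[0,0,0,0,0,0,0.5]],
])

```text
clock: 7.38
tcp_pos: [0.5066, -0.0576, 0.1792]
orientation: [0.688, -0.164, 0.687, 0.166]
wrist_force: [0.4, 6.1, 0.8]
finger_gap: 0.0538
```

```bash
python3 - <<'E'
from h import *
st()
E
```

```text
t 7.38 tcp [ 0.5066 -0.0576  0.1792] F [0.36 6.14 0.84] M [ 1.235 -0.212  0.081] gap 0.0538 q [-0.272  0.21  -0.22   1.141  0.002 -0.743]
[[ 0.    -0.454  0.891]
 [ 0.002  0.891  0.454]
 [-1.     0.002  0.001]]
```

Call:
drive_tool([
  [[0,0.13,0.07,0,0,0,0.5],[0.15,0,0,0,0,0,0.5],[0.15,0,0,0,0,0,0.5],[0.1,0,0,0,0,0,0.5],[0,0,0,0,0,0,0.5]],
])

```text
clock: 7.8
tcp_pos: [0.5063, -0.0576, 0.1751]
orientation: [0.687, -0.165, 0.688, 0.164]
wrist_force: [-0.2, 0.4, -1.8]
finger_gap: 0.0534
```

```bash
python3 - <<'E'
from h import *
st()
E
```

```text
t 7.8 tcp [ 0.5063 -0.0576  0.1751] F [-0.21  0.42 -1.79] M [-0.041  0.047 -0.03 ] gap 0.0534 q [-2.700e-01  2.130e-01 -2.270e-01  1.131e+00 -1.000e-03 -7.400e-01]
[[-0.001 -0.453  0.892]
 [-0.001  0.892  0.453]
 [-1.    -0.    -0.001]]
```

Call:
drive_tool([
  [[0.1,0,0,0,0,0,0.5],[0.1,0,0,0,0,0,0.5],[0,0,0,0,0,0,0.5],[0,0,0,0,0,0,0.5],[0,0,0,0,0,0,0.5]],
])

```text
clock: 8.22
tcp_pos: [0.5067, -0.0575, 0.1739]
orientation: [0.688, -0.165, 0.688, 0.164]
wrist_force: [-2.9, -2.5, 3.5]
finger_gap: 0.0536
```

```bash
python3 - <<'E'
from h import *
st()
E
```

```text
t 8.22 tcp [ 0.5067 -0.0575  0.1739] F [-2.85 -2.47  3.48] M [-0.181  0.498 -0.02 ] gap 0.0536 q [-0.27   0.213 -0.23   1.127 -0.    -0.74 ]
[[ 0.    -0.453  0.891]
 [-0.001  0.891  0.453]
 [-1.    -0.001  0.   ]]
```

Call:
drive_tool([
  [[0.02,0,0,3,0,0,0.5],[0,0,0,3,0,0,0.5],[0,0,0,3,0,0,0.5],[0,0,0,3,0,0,0.5],[0,0,0,3,0,0,0.5]],
])

```text
clock: 8.63
tcp_pos: [0.5077, -0.0573, 0.1739]
orientation: [0.704, -0.073, 0.703, 0.073]
wrist_force: [0.2, -0.6, 3.4]
finger_gap: 0.0538
```

```bash
python3 - <<'E'
from h import *
st()
E
```

```text
t 8.63 tcp [ 0.5077 -0.0573  0.1739] F [ 0.22 -0.56  3.43] M [-0.074  0.027  0.008] gap 0.0538 q [-0.27   0.213 -0.23   1.125  0.    -0.476]
[[ 0.002 -0.205  0.979]
 [-0.     0.979  0.205]
 [-1.    -0.001  0.002]]
```

Call:
drive_tool([
  [[0,0,0,2,0,0,0.5],[0,0,0,2,0,0,0.5],[0,0,0,2,0,0,0.5],[0,0,0,2,0,0,0.5],[0,0,0,2,0,0,0.5]],
])

```text
clock: 9.05
tcp_pos: [0.5078, -0.0573, 0.1739]
orientation: [0.708, -0.012, 0.706, 0.011]
wrist_force: [-0.5, -0.4, 3.6]
finger_gap: 0.0533
```

```bash
python3 - <<'E'
from h import *
st()
E
```

```text
t 9.05 tcp [ 0.5078 -0.0573  0.1739] F [-0.46 -0.4   3.63] M [ 0.018 -0.019  0.082] gap 0.0533 q [-0.27   0.213 -0.23   1.125  0.    -0.302]
[[ 0.002 -0.033  0.999]
 [-0.     0.999  0.033]
 [-1.    -0.     0.002]]
```

Call:
drive_tool([
  [[0,0,0,2,0,0,0.5],[0,0,0,2,0,0,0.5],[0.02,0,0,2,0,0,0.5],[0,0,0,2,0,0,0.5],[0.02,0,0,2,0,0,0.5]],
])

```text
clock: 9.47
tcp_pos: [0.5078, -0.0573, 0.1736]
orientation: [0.706, 0.05, 0.704, -0.05]
wrist_force: [0.2, -0.5, 4.6]
finger_gap: 0.0534
```

```bash
python3 - <<'E'
from h import *
st()
E
```

```text
t 9.47 tcp [ 0.5078 -0.0573  0.1736] F [ 0.17 -0.46  4.64] M [-0.048  0.014  0.052] gap 0.0534 q [-0.27   0.214 -0.23   1.124  0.    -0.128]
[[ 0.003  0.141  0.99 ]
 [-0.     0.99  -0.141]
 [-1.     0.     0.003]]
```

Call:
drive_tool([
  [[0.015,0,0,2,0,0,0.5],[0.015,0,0,2,0,0,0.5],[0.015,0,0,2,0,0,0.5],[0.015,0,0,2,0,0,0.5],[0.015,0,0,2,0,0,0.5]],
])

```text
clock: 9.88
tcp_pos: [0.5078, -0.0579, 0.173]
orientation: [0.699, 0.111, 0.697, -0.112]
wrist_force: [-0.5, -3.0, 4.5]
finger_gap: 0.0535
```

```bash
python3 - <<'E'
from h import *
st()
E
```

```text
t 9.88 tcp [ 0.5078 -0.0579  0.173 ] F [-0.55 -2.98  4.45] M [-0.462  0.101  0.116] gap 0.0535 q [-2.700e-01  2.140e-01 -2.310e-01  1.122e+00 -1.000e-03  4.600e-02]
[[ 0.003  0.311  0.95 ]
 [-0.002  0.95  -0.311]
 [-1.    -0.001  0.003]]
```

Call:
drive_tool([
  [[0.017,-0.06,0,2,0,0,0.5],[0.017,0,0,2,0,0,0.5],[0.017,0,0,2,0,0,0.5],[0.017,0,0,2,0,0,0.5],[0.017,0,0,2,0,0,0.5]],
])

```text
clock: 10.3
tcp_pos: [0.5078, -0.0586, 0.1722]
orientation: [0.687, 0.172, 0.685, -0.172]
wrist_force: [0.2, -3.4, 5.0]
finger_gap: 0.0536
```

```bash
python3 - <<'E'
from h import *
st()
E
```

```text
t 10.3 tcp [ 0.5078 -0.0586  0.1722] F [ 0.2  -3.43  4.96] M [-0.488  0.134  0.105] gap 0.0536 q [-2.71e-01  2.14e-01 -2.33e-01  1.12e+00 -1.00e-03  2.20e-01]
[[ 0.003  0.472  0.882]
 [-0.002  0.882 -0.472]
 [-1.    -0.     0.004]]
```

Call:
drive_tool([
  [[0.017,-0.06,0.03,2,0,0,0.5],[0.017,0,0,2,0,0,0.5],[0.017,0,0,2,0,0,0.5],[0.017,0,0,2,0,0,0.5],[0.017,0,0,2,0,0,0.5]],
])

```text
clock: 10.72
tcp_pos: [0.5077, -0.0592, 0.1715]
orientation: [0.669, 0.231, 0.667, -0.231]
wrist_force: [-1.6, -2.1, 7.1]
finger_gap: 0.054
```

```bash
python3 - <<'E'
from h import *
st()
E
```

```text
t 10.72 tcp [ 0.5077 -0.0592  0.1715] F [-1.56 -2.09  7.08] M [-0.434  0.237  0.175] gap 0.054 q [-2.730e-01  2.140e-01 -2.340e-01  1.119e+00 -1.000e-03  3.930e-01]
[[ 0.003  0.618  0.787]
 [-0.002  0.787 -0.618]
 [-1.     0.     0.003]]
```

Call:
drive_tool([
  [[0.015,0,0,2,0,0,0.5],[0.015,0,0,2,0,0,0.5],[0.015,0,0,2,0,0,0.5],[0.015,0,0,1,0,0,0.5],[0,0,0,0,0,0,0.5]],
])

```text
clock: 11.13
tcp_pos: [0.5075, -0.0595, 0.1712]
orientation: [0.654, 0.271, 0.652, -0.272]
wrist_force: [-2.5, -3.1, 7.7]
finger_gap: 0.0535
```

```bash
python3 - <<'E'
from h import *
st()
E
```

```text
t 11.13 tcp [ 0.5075 -0.0595  0.1712] F [-2.48 -3.12  7.66] M [-0.637  0.42   0.082] gap 0.0535 q [-0.273  0.215 -0.235  1.118 -0.002  0.514]
[[ 0.003  0.708  0.706]
 [-0.003  0.706 -0.708]
 [-1.     0.     0.004]]
```

Call:
drive_tool([
  [[0.01,-0.08,0,2,0,0,0.5],[0.01,0,0,2,0,0,0.5],[0.01,0,0,1,0,0,0.5],[0,0,0,1,0,0,0.5],[0,0,0,0,0,0,0.5]],
])

```text
clock: 11.55
tcp_pos: [0.5073, -0.0598, 0.171]
orientation: [0.639, 0.305, 0.637, -0.305]
wrist_force: [-1.9, -1.6, 8.2]
finger_gap: 0.0535
```

```bash
python3 - <<'E'
from h import *
st()
E
```

```text
t 11.55 tcp [ 0.5073 -0.0598  0.171 ] F [-1.87 -1.57  8.18] M [-0.385  0.325  0.113] gap 0.0535 q [-2.740e-01  2.140e-01 -2.370e-01  1.116e+00 -1.000e-03  6.180e-01]
[[ 0.004  0.778  0.628]
 [-0.002  0.628 -0.778]
 [-1.     0.002  0.004]]
```

Call:
drive_tool([
  [[0.005,0,0,1,0,0,0.5],[0.005,0,0,1,0,0,0.5],[0,0,0,1,0,0,0.5],[0,0,0,1,0,0,0.5],[0,0,0,1,0,0,0.5]],
])

```text
clock: 11.97
tcp_pos: [0.5071, -0.0601, 0.1709]
orientation: [0.625, 0.332, 0.623, -0.333]
wrist_force: [-1.6, -3.0, 8.3]
finger_gap: 0.0539
```

```bash
python3 - <<'E'
from h import *
st()
E
```

```text
t 11.97 tcp [ 0.5071 -0.0601  0.1709] F [-1.59 -3.02  8.31] M [-0.715  0.392  0.204] gap 0.0539 q [-0.274  0.214 -0.237  1.116 -0.002  0.705]
[[ 0.003  0.83   0.558]
 [-0.003  0.558 -0.83 ]
 [-1.     0.001  0.004]]
```

Call:
drive_tool([
  [[0,-0.04,0,1,0,0,0.5],[0,0,0,1,0,0,0.5],[0,0,0,1,0,0,0.5],[0,0,0,1,0,0,0.5],[0,0,0,0,0,0,0.5]],
])

```text
clock: 12.38
tcp_pos: [0.5067, -0.0607, 0.1709]
orientation: [0.614, 0.353, 0.611, -0.355]
wrist_force: [-1.8, -4.5, 8.9]
finger_gap: 0.0537
```

```bash
python3 - <<'E'
from h import *
s,Rm=st(); print(np.degrees(np.arctan2(Rm[1,1],Rm[0,1])))
E
```

```text
t 12.38 tcp [ 0.5067 -0.0607  0.1709] F [-1.84 -4.5   8.94] M [-0.934  0.463  0.362] gap 0.0537 q [-0.275  0.213 -0.238  1.116 -0.003  0.774]
[[ 0.003  0.867  0.499]
 [-0.004  0.499 -0.867]
 [-1.     0.001  0.005]]
29.92048560270508
```

Call:
drive_tool([
  [[0,-0.05,0.05,0,0,0,0.5],[0,0,0,1,0,0,0.5],[0,0,0,0,0,0,0.5],[0,0,0,0,0,0,0.5],[0,0,0,0,0,0,0.5]],
])

```text
clock: 12.8
tcp_pos: [0.5066, -0.0609, 0.1709]
orientation: [0.611, 0.359, 0.608, -0.359]
wrist_force: [-2.5, -2.8, 8.8]
finger_gap: 0.0535
```

```bash
python3 - <<'E'
from h import *
s,Rm=st(); print(np.degrees(np.arctan2(Rm[1,1],Rm[0,1])))
im=env.read_camera("wrist"); cv2.imwrite("pics/w4.png",im[:,:,::-1])
im=env.read_camera("side")
a=im[140:240,300:440,::-1]
cv2.imwrite("pics/s4.png",cv2.resize(a,(700,500),interpolation=2))
s,Rm=st()
E
```

```text
t 12.8 tcp [ 0.5066 -0.0609  0.1709] F [-2.48 -2.79  8.84] M [-0.571  0.475  0.432] gap 0.0535 q [-0.276  0.213 -0.238  1.116 -0.002  0.789]
[[ 0.003  0.875  0.485]
 [-0.003  0.485 -0.875]
 [-1.     0.001  0.004]]
28.993701795478696
t 12.9 tcp [ 0.5066 -0.0609  0.1709] F [-2.15 -3.3   8.9 ] M [-0.663  0.416  0.411] gap 0.0536 q [-0.276  0.213 -0.238  1.116 -0.002  0.789]
[[ 0.003  0.875  0.485]
 [-0.003  0.485 -0.875]
 [-1.     0.001  0.004]]
```

View pics/w4.png

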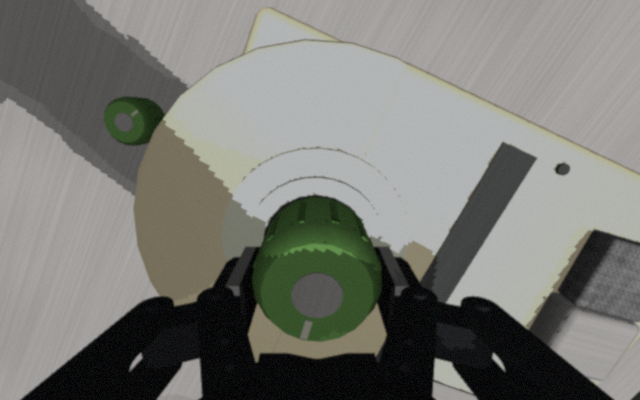

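View pics/s4.png

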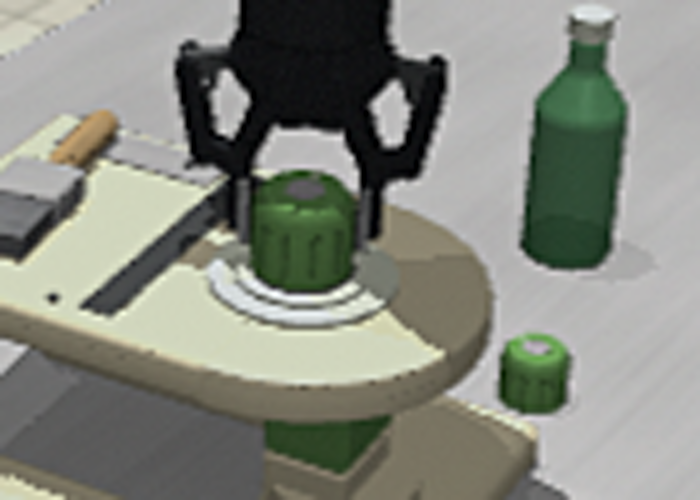

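Call:
drive_tool([
  [[0,-0.05,0.05,-1,0,0,0.5],[0,0,0,-1,0,0,0.5],[-0.05,0,0,0,0,0,0.5],[-0.05,0,0,0,0,0,0.5],[0,0,0,0,0,0,0.5]],
])

```text
clock: 13.32
tcp_pos: [0.5066, -0.0609, 0.1714]
orientation: [0.616, 0.349, 0.614, -0.348]
wrist_force: [1.2, -1.2, 5.9]
finger_gap: 0.0536
```

```bash
python3 - <<'E'
from h import *
s,Rm=st(); print(np.degrees(np.arctan2(Rm[1,1],Rm[0,1])))
w1=None
m=env.camera_model("wrist")
p=ray("wrist",317.5,295.5,.2063,s);q=ray("wrist",306,329,.2063,s)
print(p,q,"index",np.degrees(np.arctan2(*(q-p)[1::-1])))
E
```

```text
t 13.32 tcp [ 0.5066 -0.0609  0.1714] F [ 1.22 -1.2   5.94] M [-0.069 -0.128  0.032] gap 0.0536 q [-0.277  0.213 -0.237  1.118  0.     0.753]
[[ 0.003  0.857  0.514]
 [-0.001  0.514 -0.857]
 [-1.     0.002  0.002]]
30.963636253842633
[ 0.50640878 -0.0596605   0.2063    ] [ 0.51041512 -0.07531838  0.2063    ] index -75.6478042630307
```

Call:
drive_tool([
  [[0,0,0,0,0,0,0.66],[0,0,0,0,0,0,0.72],[0,0,0,0,0,0,0.8],[0,0,0,0,0,0,0.9],[0,0,0,0,0,0,1]],
])

```text
clock: 13.73
tcp_pos: [0.5048, -0.0604, 0.17]
orientation: [0.615, 0.348, 0.616, -0.348]
wrist_force: [0.3, -0.1, -0.1]
finger_gap: 0.0857
```

Call:
drive_tool([
  [[0,0,0,0,0,0,1],[0,0,0,0,0,0,1],[-2,0,0,0,0,0,1],[-3,0,0,0,0,0,1],[-3,0,0,0,0,0,1]],
])

```text
clock: 14.15
tcp_pos: [0.5042, -0.0603, 0.2505]
orientation: [0.614, 0.348, 0.616, -0.349]
wrist_force: [0.6, 1.0, -0.3]
finger_gap: 0.0854
```

Call:
drive_tool([
  [[-2,0,0,0,0,0,1],[0,0,0,0,0,0,1],[0,0,0,0,0,0,1],[0,0,0,0,0,0,1],[0,0,0,0,0,0,1]],
])

```text
clock: 14.57
tcp_pos: [0.5045, -0.0604, 0.269]
orientation: [0.614, 0.348, 0.616, -0.349]
wrist_force: [-0.6, 0.6, -0.1]
finger_gap: 0.0854
```

```bash
python3 - <<'E'
from h import *
s,Rm=st()
im=env.read_camera("wrist"); cv2.imwrite("pics/w5.png",im[:,:,::-1])
cv2.imwrite("pics/w5c.png",cv2.resize(im[120:260,250:390,::-1],(600,600),interpolation=2))
im=env.read_camera("side")
cv2.imwrite("pics/s5.png",cv2.resize(im[140:240,300:440,::-1],(700,500),interpolation=2))
im=env.read_camera("scene");cv2.imwrite("pics/sc5.png",im[:,:,::-1])
E
```

```text
t 14.57 tcp [ 0.5045 -0.0604  0.269 ] F [-0.59  0.65 -0.1 ] M [ 0.021 -0.067 -0.007] gap 0.0854 q [-0.277  0.176 -0.041  1.356 -0.     0.753]
[[-0.002  0.858  0.514]
 [ 0.001  0.514 -0.858]
 [-1.    -0.002 -0.002]]
```

View pics/w5c.png

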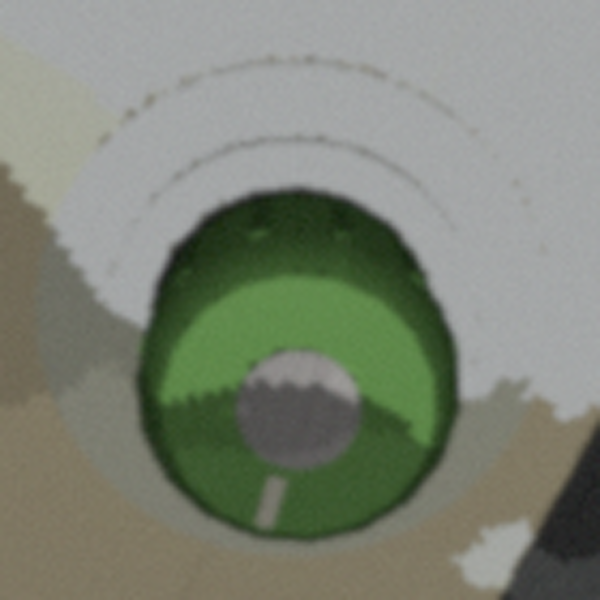

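View pics/s5.png

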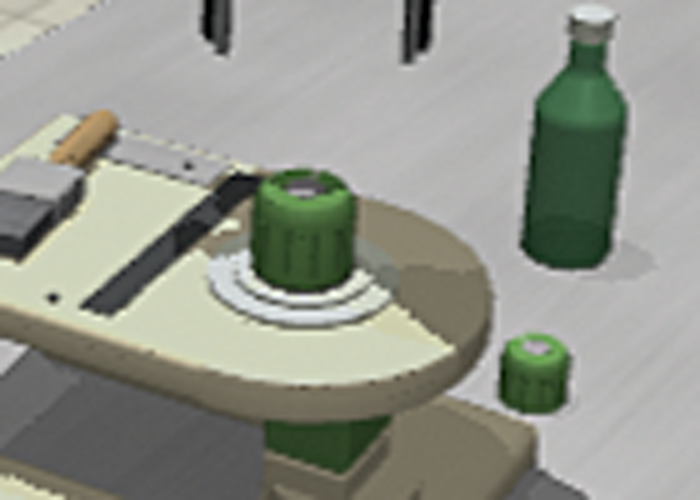

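View pics/sc5.png

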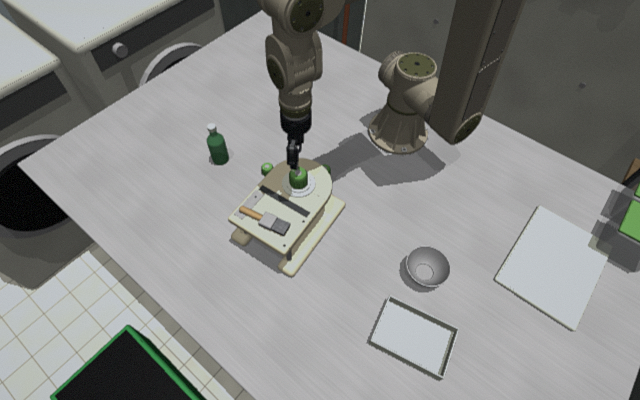

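```bash
python3 - <<'E'
from h import *
s,Rm=st()
m=env.camera_model("wrist");T=np.eye(4);T[:3,:3]=Rm;T[:3,3]=s["tcp_pos"]
C=np.linalg.inv(T@m["T_tool_cam"]);K=m["camera_matrix"]
def proj(p):
    q=C[:3,:3]@p+C[:3,3];q=K@q;return q[:2]/q[2]
from scipy.optimize import least_squares
f=600/140
a=np.radians(np.arange(0,360,1))
def ext(cx,cy,r,z):
    P=np.array([proj([cx+r*np.cos(x),cy+r*np.sin(x),z]) for x in a]);P=(P-[250,120])*f;return P.min(0),P.max(0)
# measured: flange top y=138, disc top y=60, disc left 37,right~548; cap centre (299,410); knob left138 right458
def res(p):
    cx,cy,zt=p
    c=(proj([cx,cy,zt])-[250,120])*f
    l,h=ext(cx,cy,.05,.157);l2,_=ext(cx,cy,.036,.160)
    return [c[0]-299,c[1]-410,l[1]-60,l2[1]-138]
r=least_squares(res,[.506,-.06,.206],x_scale=[.01]*3);print(r.x,r.fun, "expected top .2063 home, .2099 on ring")
z=r.x[2]
c=ray("wrist",250+299/f,120+410/f,z,s);l=ray("wrist",250+266/f,120+526/f,z,s)
print("index",np.degrees(np.arctan2(*(l-c)[1::-1])))
# side: predicted image rows of top
M=env.camera_model("side")
for zz in (.2063,.2099,.2187):
    q=M["camera_from_world"]@[.5065,-.06,zz,1];q=M["camera_matrix"]@q[:3];print(zz,(q[:2]/q[2]).round(1))
a0=cv2.imread("pics/side0.png")[155:215,330:390];cv2.imwrite("pics/x.png",cv2.resize(a0,(480,480),interpolation=2))
E
```

```text
t 14.72 tcp [ 0.5046 -0.0604  0.2693] F [-0.44 -1.16  0.69] M [0.006 0.055 0.022] gap 0.0849 q [-0.277  0.176 -0.04   1.356 -0.     0.753]
[[-0.002  0.858  0.514]
 [ 0.001  0.514 -0.858]
 [-1.    -0.002 -0.002]]
[ 0.5065128  -0.05936297  0.20834343] [-2.86058730e-05  6.30224349e-07 -3.41101589e-01  3.48416140e-01] expected top .2063 home, .2099 on ring
index -73.9516692088505
0.2063 [360.  176.2]
0.2099 [360. 175.]
0.2187 [360.2 171.9]
```

View pics/x.png

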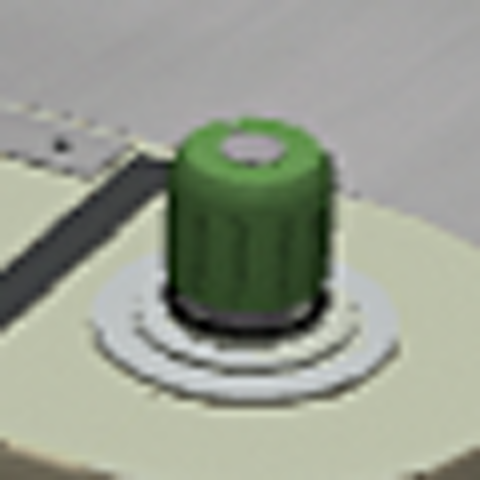

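```bash
python3 - <<'E'
from h import *
from scipy.optimize import least_squares
m=env.camera_model("wrist");K=m["camera_matrix"]
def fit(tcp,Rm,f,o,cap,yd,yf):
    T=np.eye(4);T[:3,:3]=Rm;T[:3,3]=tcp;C=np.linalg.inv(T@m["T_tool_cam"]);a=np.radians(np.arange(0,360,1))
    def pr(P): q=K@(C[:3,:3]@P+C[:3,3:]);return q[:2]/q[2]
    def circ(cx,cy,r,z): return ((pr(np.array([cx+r*np.cos(a),cy+r*np.sin(a),z+0*a]))[1]-o[1])*f).min()
    def res(p):
        c=(pr(np.array([[p[0]],[p[1]],[p[2]]]))[:,0]-o)*f
        return [c[0]-cap[0],c[1]-cap[1],circ(p[0],p[1],.05,.157)-yd,circ(p[0],p[1],.036,.160)-yf]
    return least_squares(res,[.506,-.06,.21],x_scale=[.01]*3).x
o=lambda u,v:np.array([u,v])
R2=np.array([[0,.294,.956],[0,.956,-.294],[-1,0,0]])
print("start",fit(np.array([.5054,-.0612,.2719]),R2,4,o(240,100),(323,484),135,210))
R5=np.array([[0,.858,.514],[0,.514,-.858],[-1,0,0]])
print("now",fit(np.array([.5046,-.0604,.2693]),R5,600/140,o(250,120),(299,410),60,138))
S0=cv2.imread("pics/side0.png"); im=env.read_camera("side")[:,:,::-1]
# template match of knob top between the two (subpixel): cap+upper rim
import numpy as np
g0=cv2.cvtColor(cv2.resize(S0[150:220,330:395],None,fx=8,fy=8,interpolation=2),cv2.COLOR_BGR2GRAY)
g1=cv2.cvtColor(cv2.resize(np.ascontiguousarray(im[150:220,330:395]),None,fx=8,fy=8,interpolation=2),cv2.COLOR_BGR2GRAY)
cv2.imwrite("pics/y.png",cv2.hconcat([g0,g1])[:500,:800] if 0 else cv2.resize(cv2.hconcat([g0,g1]),(780,420)))
E
```

```text
start [ 0.5067446  -0.05865706  0.22024851]
now [ 0.5066606  -0.05942334  0.20819683]
```

View pics/y.png

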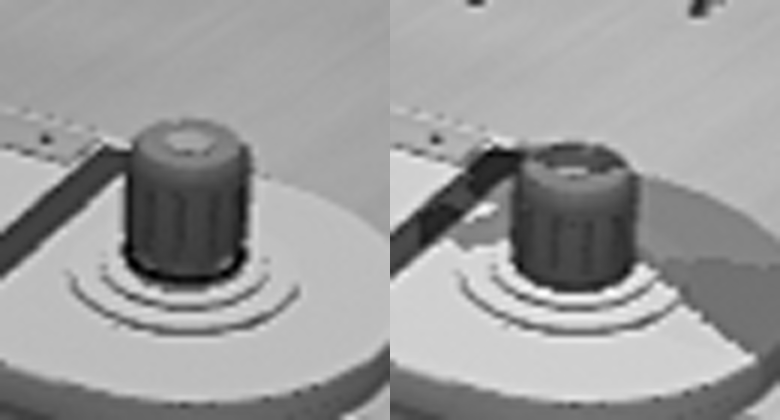

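```bash
python3 - <<'E'
from h import *
st(); print(env.hand_in())
E
```

```text
t 14.77 tcp [ 0.5047 -0.0605  0.2695] F [-0.98 -0.17 -0.01] M [-0.004 -0.043 -0.013] gap 0.0855 q [-0.277  0.176 -0.04   1.357 -0.     0.753]
[[-0.002  0.858  0.514]
 [ 0.     0.514 -0.858]
 [-1.    -0.001 -0.001]]
the job is handed in; nothing more can be done
None
```

The knob is screwed home and released, and I handed the job in at 14.8 s with the gripper open, well above the knob and touching nothing.

**What I did:** I gripped the knob at 40 N and turned it back about 44° while pressing with roughly 4–7 N. The load then fell away as it reached a thread start, and I lowered it onto the sprung ring. I then screwed it clockwise about 88°, until the torque rose to 0.43 N m. I read that rise as the hard stop, and it is below the 0.6 N m forcing limit. After easing the twist off by 2°, I opened the fingers and moved up. The highest downward push was about 9 N.

**Last checks:**
- **Depth by the arm:** the tool came down 12.5 mm from start to stop, against 12.4 mm expected. The height was level over the last 10–15° of turn.
- **Depth by camera:** the wrist camera gave a drop of 12.05 mm, about 0.35 mm short. On its own it put the knob top about 2 mm higher than expected, but it read the known starting height 1.5 mm high too, so I relied on the difference.
- **Height when eased:** the tool rose 0.5 mm when I eased the pressure and untwisted. I did not resolve whether that was thread play or the knob slipping in the grip.
- **Slip in rotation:** the index line agreed with the tool's turn to within 1–3°, so the knob did not slip round in the fingers.
- **Surroundings:** the brush, bottle, bowl, tray and spare knobs look unmoved in the images.

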